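# Clip the pendant switch box onto its sprung anchor staple

### The arm

A 6-joint arm with a two-finger parallel gripper is mounted at the origin on the work surface. World frame = base frame: x ahead of the robot, y to its left, z up, the work surface at z = 0. Lengths are in m, angles in rad, forces in N, time in s.
With the tool pointing down it reaches from about 0.35 to 0.85 m from the base axis. Payload 8.1 kg.
Tool frame: the origin (TCP) lies midway between the tips of the shut fingers; the grasp point (between the pads) lies 19 mm behind it; z points along the fingers, y is the line along which they close (so a half turn about z gives the same grasp; the last joint's range is limited). The gripper opens to 93 mm and grips with 3 to 60 N. Pads are 15 mm wide; open, the fingers measure 128 mm over their backs; the gripper's body (75 mm by 188 mm) begins 65 mm behind the grasp point.
Start: joints at [-1.248, 0.13, 1.488, -0, 1.523, -0.085], TCP at [0.238, -0.551, 0.219] pointing down, gripper open.
Joint ranges: [-2.96, 2.96], [-0.89, 2.26], [0.02, 2.5], [-1.34, 4.48], [0, 2.73], [-2.66, 2.66]. Speed limits (rad/s): [2.39, 2.39, 2.79, 3.14, 3.14, 3.14].

### API

Orientations are given as a rotation vector (axis times angle).
In Python, from plant import robot, cams gives the robot as it stands. The module is installed in compiled form; this text tells all that it offers.
- The arm moves only by the tool play_rows, never from a script. Its arguments are lists of equal length, an entry for each row: "slide": the shift along the tool's x, y, z scaled (see below), a list of three; "twist": the turn, a rotation vector about the tool's x, y, z scaled (see below), a list of three. A call has exactly 8 rows; each row shifts and turns the commanded pose from where the row before left it, along the tool's axes as they then stand; what a row does not reach is not made up. The controller multiplies each number of a shift by 25 cm and each number of a turn by 60 degrees. A row lasts 1/10 s, in which the tool goes at most 50 mm and 8.59 degrees, less where a joint would pass 70% of its speed; a pose out of reach is approached as far as the arm can. A call with a number of a shift or a turn outside -1 to 1 is refused whole. A call with a gripper value outside its range is refused whole. "fingers" is the closure, from -1 (fully open) to 1 (shut), set as the call begins (left out, the last holds). The fingers move at their own pace and stop on an object; "force" is the grip in N (left out, the last holds). Time passes only in rows, so rows that do not move let the fingers close, or fill a call up. It gives the time, the measured TCP pose, the force, the opening and the grip force at its end, in the units of the state.
- robot.read_state(): the state, without advancing time (a new reading comes with each control period).
- cams.read_camera(name): name is "side" or "top"; returns (picture, depth): 400x640x3 uint8, red, green, blue; 400x640 float32, m along the optical axis (not along the pixel's ray), 0 where there is no reading.
- cams.get_calibration(name): a dict with "fx", "fy", "cx", "cy" (pixels), "k1" (the pictures are not rectified: a ray, as slopes to the right and down, at radius r is drawn at 1 + k1 r^2 times it, then the intrinsics apply), "world_from_camera" (4x4, takes a point from camera to world coordinates). Camera axes: x right, y down, z forward; pixel columns grow to the right and rows downward; lengths in m; the calibration is good to about 2 mm. A picture is of the moment at which its call begins. get_calibration takes no time and is no camera call.
- robot.close_job(): hands the job in; it is judged then, once.
The state is a dict: "t": time; "q": joint angles; "dq": joint speeds; "joint_torque": joint torques, N m; "tool_pos": TCP position; "orientation": TCP orientation; "force": force on the tool from outside, world axes, zero at the start; "wrist_torque": the same for the moment, N m; "opening": finger opening in m; "gripper_force": force on a finger pad.
Only numpy, scipy, OpenCV 4.12 (cv2) and the standard library are available. Lean on these libraries where they do the work, as an engineer would, in place of code of your own. Each camera call takes 0.05 s, during which the arm holds its last target. There are 200 camera calls.

### The job

Pick up the grey switch box and clip the snap hook on its end onto the near upright leg of the steel staple on the bench: push the hook on until the leg has forced the sprung gate open, the gate has snapped shut behind it and the leg presses fully home against the back of the hook, then set the box down upright on the bench, still clipped on, and let go. Push gently, by feel: the staple's rubber mount must never take more than 16 N, and the staple may be clamped anywhere along its slot. Leave the other things where they are.

Things in the scene. Friction and masses are not known exactly. Their poses are not given: they have to be found in the camera images.
- box_center (a point): centre of the loose grey plastic switch box, 100 long (x) x 50 wide (y) x 56 high (z) mm, about 0.3 kg, half-way up (28 mm over its underside). Axes: +x along the box to the snap hook on its front end (x = 50), z up. A steel toggle stands 14 mm above its top, 32 mm behind the centre. The hook is flat and level, of 8 mm round steel bar, its mid-plane 2 mm above this point.
- hook_home (a point): axis of the staple leg when fully home in the hook, against the cross bar at the back: 102 mm ahead of box_center (x), 2 mm above it; axes as box_center. The cross bar's centre is at x = 94 of the box; two side arms run forward from it at y = +13 and -13, leaving 18 mm clear between them.
- hook_mouth (a point): middle of the hook's mouth, at the gate line, 128 mm ahead of box_center, axes the same. Beyond it the arms flare out 12 mm ahead to y = +20 and -20. The gate, a 6 mm bar, is hinged at y = +13, free end at y = -9, and swings inward. A leg passes its free end when its axis is about 21 mm inside the mouth, best 1 to 3 mm to -y of the middle (-5 to +2 works).
- pendant: the whole switch box with hook and gate; origin under the centre of the box, axes as for box_center.
- gate (a joint): opening angle of the hook's sprung gate: 0 shut, grows as it swings inward, 1.5 at most. Forcing the leg past it takes about 3 to 7 N; it then snaps shut behind the leg. Once the leg meets the back of the hook the force climbs again.
- anchor_eye (a point): point 40 mm above the bench where the axis of the staple's near upright leg stands when the staple is clamped at mid-slot. The real leg stands anywhere within 20 mm of it along x, nearer or farther: not reported, to be felt or seen. +x points from the near leg to the far leg and is the way to push the hook on; z up. Fixed during the work.
- anchor: fixed anchor: rail, clamp and staple; origin on the bench 40 mm under anchor_eye, same axes. The staple is an upside-down U of 8 mm steel bar in the x-z plane, legs 46 mm apart, clear from 15 to 78 mm above the bench. Its rubber mount yields along x about 0.25 mm per newton (8 mm at most), and springs back; sideways it is stiff. It must never take more than 16 N.
- anchor_rail (a point): top centre of the aluminium rail, 6 mm above the bench, 35 mm beyond anchor_eye along x. Rail 110 (x) x 44 (y) mm; rail, clamp and rubber are at most 15 mm high, so the hook (mid-plane 30 mm high with the box standing on the bench) passes over them, and the box, pushed home, stands in front of the rail.
- saucer: white ceramic saucer, 124 mm across, 20 high; origin under its centre. Leave alone.
- clip: small loose stainless spring clip, a closed oval 72 x 34 x 8 mm lying flat; origin under its centre. Leave alone.
- screwdriver: screwdriver lying on the bench; origin under its middle. Leave alone.
- jar: glass jar with steel cap, 60 mm across, 75 high; origin under its centre. Leave alone.
- mug: blue ceramic mug, 80 mm across, 90 high; origin under its centre. Leave alone.
- speaker: orange radio speaker, 75 x 160 x 105 mm with a carrying handle up to 133 mm; origin under its centre. Leave alone.
Not all that is in view belongs to the job. What is meant by the pendant is not red or yellow, and is the larger of those in its own colour.

How it is judged:
On the way, in this order (a step that is already met when the one before it is completed fails the run):
1. the staple leg forces the gate open (value of joint gate above 0.7 rad and contact force between pendant and anchor above 0.5 N), for 0.02 s.
2. the gate has snapped shut behind the leg and the leg is pressed home against the back of the hook (over 3.5 N) (x of anchor_eye in the frame of box_center between 0.076 and 0.136 m and y of anchor_eye in the frame of box_center between -0.012 and 0.012 m and value of joint gate below 0.06 rad and contact force between pendant and anchor above 3.5 N), for 0.1 s.
At the end, for the whole second after the job is handed in: the staple leg is captive in the hook (the mid-slot point lies 76 to 136 mm ahead of the box centre and within 12 mm of its middle line), the gate is shut (under 0.15 rad), and the box stands on the bench (within 6 mm), upright within 0.12 rad, at rest and let go (x of anchor_eye in the frame of box_center between 0.076 and 0.136 m and y of anchor_eye in the frame of box_center between -0.012 and 0.012 m and value of joint gate below 0.15 rad and height (world z) of pendant below 0.006 m and angle between box_center's own z axis and vertical below 0.12 rad and linear speed of pendant below 0.02 m/s); the robot touches nothing.
It fails at once if the anchor takes more than 16 N from the pendant (contact force between pendant and anchor above 16 N).
It fails at once if the arm or fingers push the anchor by more than 16 N (contact force between any of the arm, the fingers and anchor above 16 N).
It fails at once if another thing on the bench is shifted by more than 25 mm (distance of any of saucer, clip, screwdriver, jar, mug, speaker from where it was at the start of the episode above 0.025 m).
It also fails if it takes over 48 s, if anything falls off the work surface, if the arm or the gripper's body presses on something with over 40 N, if the wrist force passes 120 N, or if a joint passes its speed limit or range.

## Working session

There is one attempt and no reset: what is moved stays moved. The work goes in short steps, Python scripts to look and compute and a tool call to move; the robot and the scene stay as the last step left them, time stands still between calls to the robot, and variables do not carry over. Pictures are saved under pics/ and viewed, at most 10 in all, crops included, and the job is handed in when it is done.

Besides the shell and the picture viewer there is one more tool, called after "Emit:" as name(argument=value, ...) on one line, values as JSON. play_rows: Moves the arm, as the interface text tells. Shifts and turns lie within -1 to 1; 1 stands for 25 cm of shift or 60 degrees of turn. Its arguments: {"type":"object","properties":{"slide":{"type":"array"},"twist":{"type":"array"},"fingers":{"type":"number"},"force":{"type":"number"}},"required":["slide","twist"]}

```bash
mkdir -p pics; cat > h.py <<'E'
import numpy as np, cv2
from plant import robot, cams
from scipy.spatial.transform import Rotation as R
def cloud(name):
    im,d=cams.read_camera(name); c=cams.get_calibration(name)
    return im,d,pts(d,c)
def pts(d,c):
    K=np.array([[c['fx'],0,c['cx']],[0,c['fy'],c['cy']],[0,0,1.]])
    v,u=np.mgrid[:d.shape[0],:d.shape[1]].astype(float)
    n=cv2.undistortPoints(np.stack([u.ravel(),v.ravel()],1)[:,None],K,np.array([c['k1'],0,0,0,0.]))[:,0]
    z=d.ravel(); P=np.c_[n*z[:,None],z,np.ones_like(z)]@np.array(c['world_from_camera']).T
    P=P[:,:3]; P[z==0]=np.nan
    return P.reshape(*d.shape,3)
def save(n,im): cv2.imwrite('pics/'+n,im[:,:,::-1])
E
python3 - <<'E'
from h import *
s=robot.read_state(); print(s)
for n in ('top','side'):
    im,d,P=cloud(n); save(n+'0.png',im); np.savez(n+'0.npz',im=im,d=d,P=P)
    c=cams.get_calibration(n); print(n,{k:np.round(v,3) for k,v in c.items()}, (d==0).mean())
E
```

```text
{'t': 0.0, 'q': array([-1.24841181e+00,  1.31162122e-01,  1.48931841e+00,  1.25816708e-05,
        1.52301060e+00, -8.53919658e-02]), 'dq': array([-1.95438314e-03,  2.15041359e-04,  4.21399382e-04, -1.46439255e-04,
       -5.35708172e-04, -2.94195530e-05]), 'joint_torque': array([-2.83526235e-03, -5.59847867e+01, -4.91760635e+01,  7.65374489e-02,
        3.55943351e-02, -1.07269350e-04]), 'tool_pos': array([ 0.23778175, -0.5502244 ,  0.21756541]), 'orientation': array([-3.07467250e+00, -6.35722194e-01,  3.32742293e-04]), 'force': array([-0.20248931,  0.54438329,  0.12967011]), 'wrist_torque': array([-0.02228244,  0.01694097,  0.04117553]), 'gripper_force': 0.0, 'opening': 0.09303665224783701}
top {'fx': np.float64(383.806), 'fy': np.float64(383.806), 'cx': np.float64(320.174), 'cy': np.float64(204.982), 'k1': np.float64(-0.05), 'world_from_camera': array([[-0.009, -0.998,  0.064,  0.46 ],
       [-1.   ,  0.009, -0.004,  0.047],
       [ 0.003, -0.064, -0.998,  1.187],
       [ 0.   ,  0.   ,  0.   ,  1.   ]])} 0.00390625
side {'fx': np.float64(484.253), 'fy': np.float64(484.253), 'cx': np.float64(311.696), 'cy': np.float64(188.386), 'k1': np.float64(-0.007), 'world_from_camera': array([[-0.693, -0.512,  0.507, -0.336],
       [-0.72 ,  0.511, -0.468,  0.854],
       [-0.02 , -0.69 , -0.723,  1.277],
       [ 0.   ,  0.   ,  0.   ,  1.   ]])} 0.00623828125
```

View pics/top0.png

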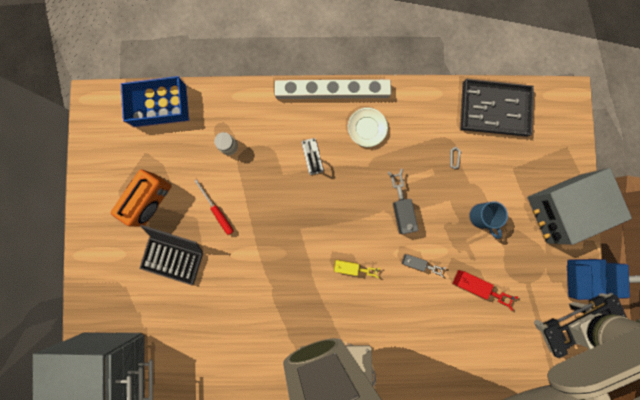

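View pics/side0.png

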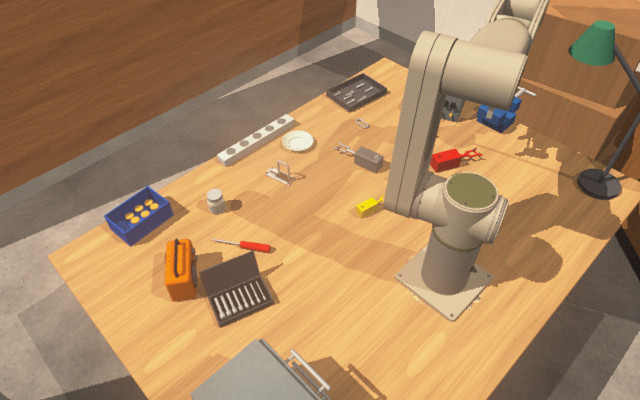

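Candidates for the box: larger grey box at top-view (404,217), small grey (417,264), yellow (350,268) and red (475,285). By description I choose the larger grey one at (404,217). The staple on its rail is at (313,156). Next, close crops of both.

```bash
python3 - <<'E'
from h import *
t=np.load('top0.npz');s=np.load('side0.npz')
def cr(z,x0,x1,y0,y1,w,h): return cv2.resize(z['im'][y0:y1,x0:x1],(w,h),interpolation=cv2.INTER_CUBIC)
a=cr(t,285,345,125,185,400,300*4//3-100); 
A=np.hstack([cr(t,288,338,130,180,400,400),cr(t,375,425,160,245,400,400) if 0 else cr(t,365,450,160,245,400,400)])
save('c1.png',A)
save('c2.png',np.hstack([cr(s,255,305,150,195,400,360),cr(s,330,390,135,180,400,300) if 0 else cr(s,330,390,132,186,400,360)]))
for nm,z in (('top',t),('side',s)):
    P=z['P'];
    # box top
    m=(abs(P[...,2]-.056)<.006)
    hsv=cv2.cvtColor(z['im'],cv2.COLOR_RGB2HSV)
    win=np.zeros(m.shape,bool)
    if nm=='top': win[195:240,385:420]=1
    else: win[135:180,340:395]=1
    q=P[m&win]; r=cv2.minAreaRect((q[:,:2]*1000).astype(np.float32)); print(nm,len(q),r,np.median(q[:,2]), cv2.boxPoints(r).round(0).tolist())
    np.save(nm+'_q.npy',q)
E
```

```text
top 526 ((499.654541015625, -211.2685546875), (99.29315948486328, 49.616294860839844), 10.911362648010254) 0.05575415345739654 [[446.0, -196.0], [456.0, -245.0], [553.0, -226.0], [544.0, -178.0]]
side 242 ((497.0978698730469, -209.7564697265625), (98.50437927246094, 56.218807220458984), 10.70303726196289) 0.05421845875317066 [[443.0, -191.0], [454.0, -247.0], [551.0, -228.0], [540.0, -173.0]]
```

View pics/c1.png

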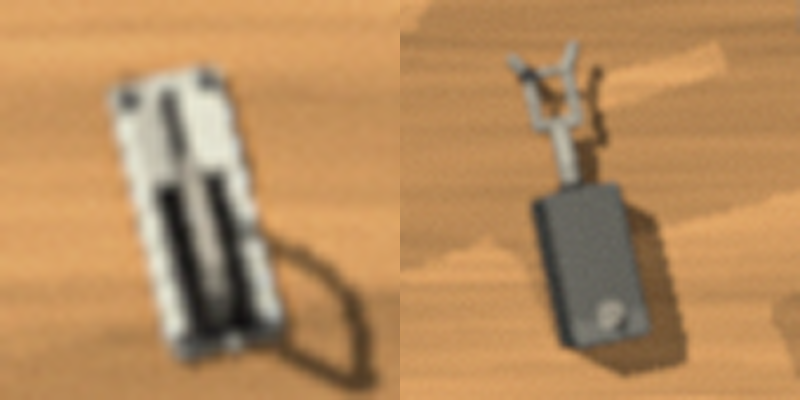

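View pics/c2.png

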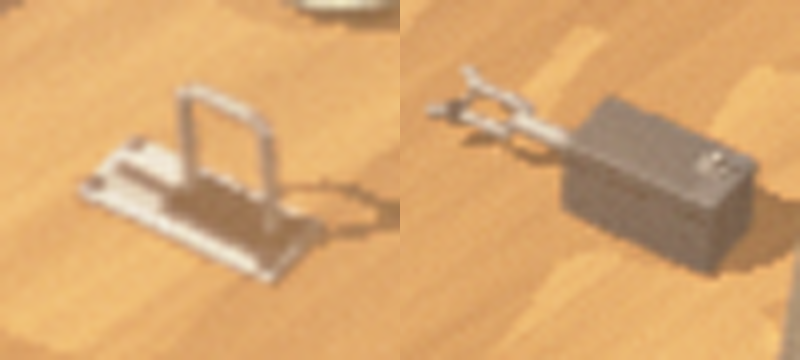

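The crops confirm the grey box: hook up-image, toggle at the back, and the hinge side dark at upper left. The staple's bridge sits at the robot end of its rail, bare slot beyond, so +x points up-image (about world +x). Next, measure the rail and legs.

```bash
cat >> h.py <<'E'
def ray(c,uv):
    K=np.array([[c['fx'],0,c['cx']],[0,c['fy'],c['cy']],[0,0,1.]])
    n=cv2.undistortPoints(np.array(uv,float).reshape(-1,1,2),K,np.array([c['k1'],0,0,0,0.]))[:,0]
    T=np.array(c['world_from_camera']); return T[:3,3],np.c_[n,np.ones(len(n))]@T[:3,:3].T
def onplane(c,uv,z):
    o,d=ray(c,uv); return o+d*((z-o[2])/d[:,2])[:,None]
E
python3 - <<'E'
from h import *
for nm,(x0,x1,y0,y1) in (('top',(295,330,132,180)),('side',(255,305,150,190))):
    z=np.load(nm+'0.npz'); P=z['P'];c=cams.get_calibration(nm)
    hsv=cv2.cvtColor(z['im'],cv2.COLOR_RGB2HSV)
    w=np.zeros(P.shape[:2],bool); w[y0:y1,x0:x1]=1
    print(nm,'bench z',np.nanmedian(P[w&(hsv[...,1]>110)][:,2]))
    m=w&(P[...,2]>.0035)&(P[...,2]<.009)&(hsv[...,1]<90)
    m2=w&(P[...,2]>.0025)&(P[...,2]<.02)
    for M in (m,m2):
        q=P[M];print(len(q),cv2.minAreaRect((q[:,:2]*1000).astype(np.float32)),np.median(q[:,2]))
    ww=w&(hsv[...,1]<70)&(hsv[...,2]>120); v,u=np.nonzero(ww)
    q=onplane(c,np.c_[u,v],.006); print('col',len(q),cv2.minAreaRect((q[:,:2]*1000).astype(np.float32)))
    q=P[w&(P[...,2]>.03)]; print('staple',len(q))
    for lo,hi in ((.03,.07),(.07,.09)):
        b=q[(q[:,2]>lo)&(q[:,2]<hi)]; print(lo,b[np.argsort(b[:,0])].round(3).tolist())
    # small objects near
E
```

```text
top bench z -0.0004710109233749815
239 ((689.0524291992188, 66.644287109375), (106.8371353149414, 44.66357421875), 14.087506294250488) 0.006023289138948007
515 ((690.9742431640625, 66.82540893554688), (106.2375717163086, 148.3985595703125), 89.47815704345703) 0.006152217914292102
col 322 ((688.2241821289062, 66.75131225585938), (110.67854309082031, 45.81389617919922), 12.992300987243652)
staple 50
0.03 [[0.644, 0.06, 0.067], [0.645, 0.057, 0.041], [0.646, 0.054, 0.035]]
0.07 [[0.643, 0.057, 0.074], [0.643, 0.054, 0.072], [0.645, 0.057, 0.08], [0.645, 0.054, 0.077], [0.645, 0.06, 0.075], [0.648, 0.057, 0.08], [0.648, 0.06, 0.076], [0.648, 0.054, 0.074], [0.65, 0.06, 0.081], [0.65, 0.054, 0.081], [0.651, 0.057, 0.079], [0.652, 0.06, 0.086], [0.653, 0.057, 0.082], [0.655, 0.057, 0.085], [0.656, 0.06, 0.083], [0.656, 0.063, 0.08], [0.658, 0.06, 0.085], [0.659, 0.057, 0.084], [0.659, 0.063, 0.081], [0.661, 0.06, 0.087], [0.662, 0.057, 0.083], [0.662, 0.063, 0.081], [0.665, 0.063, 0.083], [0.665, 0.06, 0.081], [0.667, 0.06, 0.087], [0.667, 0.063, 0.084], [0.667, 0.065, 0.084], [0.67, 0.063
[... 1632 characters left out ...]
99, 0.069, 0.037]]
0.07 [[0.644, 0.061, 0.079], [0.646, 0.064, 0.075], [0.649, 0.061, 0.086], [0.65, 0.061, 0.08], [0.651, 0.06, 0.074], [0.654, 0.061, 0.077], [0.655, 0.061, 0.082], [0.657, 0.06, 0.07], [0.659, 0.062, 0.08], [0.661, 0.06, 0.082], [0.661, 0.061, 0.073], [0.662, 0.064, 0.079], [0.663, 0.063, 0.083], [0.665, 0.066, 0.084], [0.665, 0.07, 0.086], [0.666, 0.066, 0.077], [0.672, 0.06, 0.08], [0.674, 0.067, 0.083], [0.674, 0.063, 0.08], [0.675, 0.067, 0.078], [0.675, 0.066, 0.087], [0.679, 0.068, 0.085], [0.679, 0.072, 0.083], [0.68, 0.067, 0.079], [0.69, 0.069, 0.073], [0.691, 0.068, 0.077], [0.691, 0.073, 0.071], [0.691, 0.062, 0.078], [0.692, 0.071, 0.074], [0.694, 0.07, 0.076]]
```

Emit:
play_rows(slide=[[0,0,0],[0,0,0],[0.144,-0.127,0],[0.144,-0.127,0],[0.144,-0.127,0],[0.144,-0.127,0],[0.144,-0.127,0],[0.144,-0.127,0]], twist=[[0,0,0.104],[0,0,0.104],[0,0,0],[0,0,0],[0,0,0],[0,0,0],[0,0,0],[0,0,0]], fingers=-1, force=35)

```text
t: 0.9
tool_pos: [0.4148, -0.3211, 0.2183]
orientation: [-3.127, -0.297, 0.0]
force: [1.7, -1.2, 0.0]
opening: 0.0928
gripper_force: 0.0
```

Emit:
play_rows(slide=[[0.14,-0.1235,0],[0.14,-0.1235,0],[0.14,-0.1235,0],[0,0,0.14],[0,0,0.14],[0,0,0],[0,0,0],[0,0,0]], twist=[[0,0,0],[0,0,0],[0,0,0],[0,0,0],[0,0,0],[0,0,0],[0,0,0],[0,0,0]])

```text
t: 1.7
tool_pos: [0.5006, -0.213, 0.1508]
orientation: [3.126, 0.297, 0.003]
force: [0.4, 0.5, -0.5]
opening: 0.0931
gripper_force: 0.0
```

```bash
cat >> h.py <<'E'
def plan(x,y,z,yaw):
    s=robot.read_state(); r=R.from_rotvec(s['orientation']); M=r.as_matrix()
    print('t',round(s['t'],2),'pos',s['tool_pos'].round(4),'yaw',np.degrees(np.arctan2(M[1,0],M[0,0])).round(2),'toolz',M[:,2].round(4),'F',s['force'].round(2),'T',s['wrist_torque'].round(2),'open',round(s['opening'],4),'grip',round(s['gripper_force'],1))
    c,sn=np.cos(np.radians(yaw)),np.sin(np.radians(yaw)); G=np.array([[c,sn,0],[sn,-c,0],[0,0,-1]]).T
    tw=R.from_matrix(M.T@G).as_rotvec(); d=np.array([x,y,z])-s['tool_pos']
    print('twist',(np.degrees(tw)/60).round(4),'slide after twist',(G.T@d/.25).round(4),'slide before',(M.T@d/.25).round(4))
E
python3 -c "
from h import *
plan(.4997,-.2113,.013,10.9)"
```

```text
t 1.7 pos [ 0.5006 -0.213   0.1508] yaw 10.85 toolz [ 0.0023 -0.0012 -1.    ] F [ 0.39  0.53 -0.47] T [0.02 0.06 0.02] open 0.0931 grip 0.0
twist [ 0.0015 -0.0019 -0.0009] slide after twist [-0.0021 -0.0073  0.5511] slide before [-0.0032 -0.0082  0.5511]
```

Emit:
play_rows(slide=[[-0.002,-0.007,0.1],[0,0,0.13],[0,0,0.13],[0,0,0.1],[0,0,0.06],[0,0,0.03],[0,0,0],[0,0,0]], twist=[[0.0015,-0.002,0],[0,0,0],[0,0,0],[0,0,0],[0,0,0],[0,0,0],[0,0,0],[0,0,0]])

```text
t: 2.5
tool_pos: [0.4998, -0.2111, 0.0128]
orientation: [-3.127, -0.298, 0.0]
force: [-0.9, 0.7, 0.5]
opening: 0.0928
gripper_force: 0.0
```

Emit:
play_rows(slide=[[0,0,0],[0,0,0],[0,0,0],[0,0,0],[0,0,0],[0,0,0],[0,0,0],[0,0,0]], twist=[[0,0,0],[0,0,0],[0,0,0],[0,0,0],[0,0,0],[0,0,0],[0,0,0],[0,0,0]], fingers=1, force=35)

```text
t: 3.3
tool_pos: [0.4987, -0.2107, 0.0112]
orientation: [-3.126, -0.298, 0.003]
force: [0.2, -2.2, 0.6]
opening: 0.0498
gripper_force: 35.0
```

```bash
python3 -c "
from h import *
plan(.47,-.2113,.053,12.8)"
```

```text
t 3.3 pos [ 0.4987 -0.2107  0.0112] yaw 10.88 toolz [-2.2e-03  8.0e-04 -1.0e+00] F [ 0.19 -2.21  0.55] T [-0.46 -0.07 -0.01] open 0.0498 grip 35.0
twist [-0.0011  0.0019 -0.032 ] slide after twist [-0.1126 -0.0229 -0.1671] slide before [-0.1137 -0.0193 -0.1669]
```

Emit:
play_rows(slide=[[0,0,-0.05],[0,0,-0.07],[0,0,-0.05],[0.02,-0.1,0],[0.02,-0.15,0],[0.02,-0.15,0],[0.02,-0.15,0],[0.02,-0.15,0]], twist=[[0,0,0],[0,0,0],[0,0,-0.032],[0,0,0],[0,0,0],[0,0,0],[0,0,0],[0,0,0]])

```text
t: 4.1
tool_pos: [0.4835, -0.0326, 0.0541]
orientation: [-3.12, -0.35, 0.005]
force: [0.4, 0.7, -4.5]
opening: 0.0501
gripper_force: 35.0
```

Emit:
play_rows(slide=[[0.02,-0.14,0],[0,-0.085,0],[0,0,0.04],[0,0,0.06],[0,0,0.035],[0,0,0],[0,0,0],[0,0,0]], twist=[[0,0,0],[0,0,0],[0,0,0],[0,0,0],[0,0,0],[0,0,0],[0,0,0],[0,0,0]])

```text
t: 4.9
tool_pos: [0.4772, 0.0214, 0.0208]
orientation: [-3.121, -0.349, 0.002]
force: [-0.0, -0.1, -4.1]
opening: 0.0497
gripper_force: 35.0
```

```bash
python3 - <<'E'
from h import *
plan(.477,.0212,.017,12.8)
for n in ('top','side'):
    im,d,P=cloud(n); np.savez(n+'1.npz',im=im,d=d,P=P)
    if n=='top': save('t1.png',cv2.resize(im[120:220,270:370],(600,600),interpolation=cv2.INTER_CUBIC))
    else: save('s1.png',cv2.resize(im[120:240,230:390],(800,600),interpolation=cv2.INTER_CUBIC))
plan(.477,.0212,.017,12.8)
E
```

```text
t 4.9 pos [0.4772 0.0214 0.0208] yaw 12.77 toolz [-0.0016  0.0011 -1.    ] F [-0.01 -0.06 -4.12] T [-0.03  0.04 -0.  ] open 0.0497 grip 35.0
twist [-0.0014  0.0012 -0.0005] slide after twist [-0.001   0.0004  0.0153] slide before [-0.0009  0.0004  0.0153]
t 5.0 pos [0.4773 0.0215 0.0209] yaw 12.78 toolz [-0.0013  0.0011 -1.    ] F [ 0.36  0.26 -4.2 ] T [-0.04  0.08  0.05] open 0.0499 grip 35.0
twist [-0.0013  0.0009 -0.0003] slide after twist [-0.0013  0.0009  0.0156] slide before [-0.0013  0.0009  0.0156]
```

View pics/t1.png

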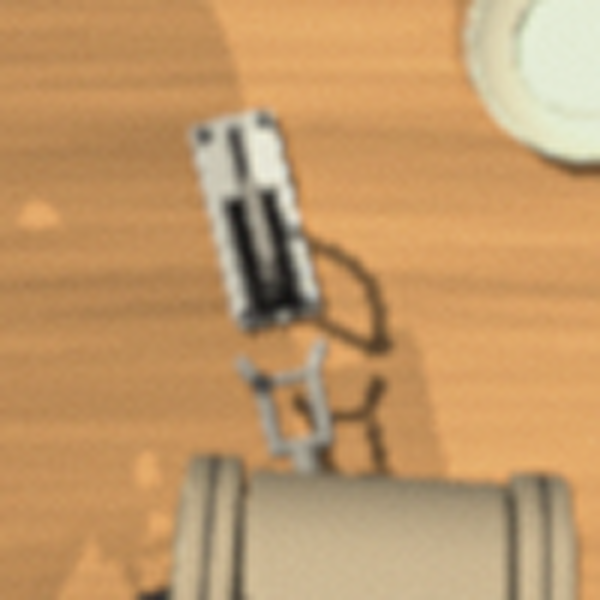

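The hook mouth is at crop (290,376) and the staple's near end at about (272,300), nearly in line. Next, measure the lateral offset in the tool frame.

```bash
python3 - <<'E'
from h import *
s=robot.read_state();p=s['tool_pos'];a=np.radians(12.78);ux=np.array([np.cos(a),np.sin(a)]);uy=np.array([-ux[1],ux[0]])
for n in ('top','side'):
    z=np.load(n+'1.npz');P=z['P']; c=cams.get_calibration(n)
    L=np.stack([(P[...,:2]-p[:2])@ux,(P[...,:2]-p[:2])@uy,P[...,2]],-1)*1000
    m=(L[...,0]>150)&(L[...,0]<235)&(abs(L[...,1])<15)&(L[...,2]>74)
    q=L[m]; print(n,'bridge',len(q),'y med',np.median(q[:,1]).round(1),'x range',np.percentile(q[:,0],[2,98]).round(1),'slope',np.polyfit(q[:,0],q[:,1],1).round(3))
    for lo,hi in ((150,190),(200,235)):
        m=(L[...,0]>lo)&(L[...,0]<hi)&(abs(L[...,1])<15)&(L[...,2]>20)&(L[...,2]<70);q=L[m]
        if len(q): print(' leg',len(q),np.median(q,0).round(1),q[:,:2].min(0).round(1),q[:,:2].max(0).round(1))
    m=(L[...,0]>100)&(L[...,0]<122)&(abs(L[...,1])<25)&(L[...,2]>31)&(L[...,2]<52);q=L[m]
    l=q[q[:,1]>6];r=q[q[:,1]<-6];print(' arms',len(l),len(r),np.median(l,0).round(1),np.median(r,0).round(1),[np.percentile(k[:,1],[5,95]).round(1).tolist() for k in (l,r)])
    m=(L[...,0]>86)&(L[...,0]<100)&(abs(L[...,1])<8)&(L[...,2]>28)&(L[...,2]<52);q=L[m]; print(' crossbar',len(q),np.median(q,0).round(1),np.percentile(q[:,0],[5,95]))
    # colour-based lateral of arms: slices of grey pixels cast onto z=.04
    hsv=cv2.cvtColor(z['im'],cv2.COLOR_RGB2HSV); v,u=np.nonzero((hsv[...,1]<75)&(hsv[...,2]>90))
    Q=onplane(c,np.c_[u,v],.0397)[:,:2]-p[:2]; lx,ly=Q@ux*1000,Q@uy*1000
    k=(lx>98)&(lx<122)&(abs(ly)<22); print(' col arms',k.sum(),np.median(ly[k&(ly>5)]).round(1),np.median(ly[k&(ly<-5)]).round(1))
E
```

```text
top bridge 45 y med -2.8 x range [171.4 216.4] slope [ 0.008 -4.433]
 leg 5 [171.4  -2.1  36.1] [170.2  -7.9] [171.6   0.8]
 leg 1 [2.161e+02 2.000e-01 2.440e+01] [2.161e+02 2.000e-01] [2.161e+02 2.000e-01]
 arms 19 19 [110.   13.2  42.4] [110.6 -13.1  42.6] [[9.6, 16.8], [-16.6, -9.8]]
 crossbar 18 [92.3  0.4 44.1] [86.69840468 96.69085189]
 col arms 38 14.6 -10.9
side bridge 26 y med -0.5 x range [175.4 218.1] slope [ 0.026 -5.544]
 leg 22 [173.3   0.9  45.3] [169.1  -6. ] [180.4   4. ]
 leg 21 [ 2.202e+02 -1.000e-01  4.200e+01] [215.6  -6.7] [226.5   4.2]
 arms 12 8 [112.9  16.5  40.1] [113.3 -10.7  40.2] [[11.5, 19.5], [-14.2, -7.2]]
 crossbar 2 [96.9 -4.9 44.9] [95.60165968 98.26107828]
 col arms 14 13.9 -12.4
```

Both views put the leg about 3 mm to −y of the hook's middle and about 173 mm ahead. Shift 1 mm to −y, lower, and advance to just short of the gate.

Emit:
play_rows(slide=[[0,0.004,0.025],[0.02,0,0],[0.03,0,0],[0.03,0,0],[0.03,0,0],[0.02,0,0],[0,0,0],[0,0,0]], twist=[[-0.001,0.001,0],[0,0,0],[0,0,0],[0,0,0],[0,0,0],[0,0,0],[0,0,0],[0,0,0]])

```text
t: 5.8
tool_pos: [0.5085, 0.0281, 0.0138]
orientation: [-3.121, -0.351, 0.002]
force: [-0.3, -0.1, -3.9]
opening: 0.0498
gripper_force: 35.0
```

Emit:
play_rows(slide=[[0.008,0,0],[0.008,0,0],[0.008,0,0],[0.008,0,0],[0.008,0,0],[0.008,0,0],[0,0,0],[0,0,0]], twist=[[0,0,0],[0,0,0],[0,0,0],[0,0,0],[0,0,0],[0,0,0],[0,0,0],[0,0,0]])

```text
t: 6.6
tool_pos: [0.5199, 0.0307, 0.0137]
orientation: [-3.121, -0.35, 0.003]
force: [-2.2, -0.6, -2.5]
opening: 0.0501
gripper_force: 35.0
```

```bash
python3 -c "
from h import *
plan(.477,.0212,.017,12.8)"
```

```text
t 6.6 pos [0.5199 0.0307 0.0137] yaw 12.81 toolz [-1.9e-03  4.0e-04 -1.0e+00] F [-2.23 -0.58 -2.48] T [0.06 0.42 0.07] open 0.0501 grip 35.0
twist [-0.0008  0.0017  0.0002] slide after twist [-0.1758 -0.0011 -0.0132] slide before [-0.1758 -0.0011 -0.0129]
```

Emit:
play_rows(slide=[[0.006,0,0],[0.006,0,0],[0.006,0,0],[0.006,0,0],[0.006,0,0],[0.006,0,0],[0,0,0],[0,0,0]], twist=[[0,0,0],[0,0,0],[0,0,0],[0,0,0],[0,0,0],[0,0,0],[0,0,0],[0,0,0]])

```text
t: 7.4
tool_pos: [0.5288, 0.0328, 0.0137]
orientation: [-3.121, -0.351, 0.002]
force: [-4.3, 0.3, -4.5]
opening: 0.05
gripper_force: 35.0
```

Emit:
play_rows(slide=[[0.005,0,0],[0.005,0,0],[0.005,0,0],[0.005,0,0],[0.004,0,0],[0,0,0],[0,0,0],[0,0,0]], twist=[[0,0,0],[0,0,0],[0,0,0],[0,0,0],[0,0,0],[0,0,0],[0,0,0],[0,0,0]])

```text
t: 8.2
tool_pos: [0.535, 0.0341, 0.014]
orientation: [-3.121, -0.35, 0.001]
force: [-3.4, 2.3, -4.2]
opening: 0.0497
gripper_force: 35.0
```

```bash
python3 -c "
from h import *
plan(.477,.0212,.017,12.8)"
```

```text
t 8.2 pos [0.535  0.0341 0.014 ] yaw 12.81 toolz [-8.e-04  6.e-04 -1.e+00] F [-3.35  2.28 -4.24] T [0.36 0.69 0.37] open 0.0497 grip 35.0
twist [-0.0007  0.0006  0.0002] slide after twist [-0.2378 -0.001  -0.0121] slide before [-0.2378 -0.001  -0.012 ]
```

Emit:
play_rows(slide=[[0.004,0,0],[0.004,0,0],[0.004,0,0],[0.004,0,0],[0,0,0],[0,0,0],[0,0,0],[0,0,0]], twist=[[0,0,0],[0,0,0],[0,0,0],[0,0,0],[0,0,0],[0,0,0],[0,0,0],[0,0,0]])

```text
t: 9.0
tool_pos: [0.5389, 0.035, 0.014]
orientation: [-3.121, -0.35, 0.001]
force: [-2.8, 3.0, -5.7]
opening: 0.0495
gripper_force: 35.0
```

Emit:
play_rows(slide=[[0.004,0,0],[0.004,0,0],[0.004,0,0],[0,0,0],[0,0,0],[0,0,0],[0,0,0],[0,0,0]], twist=[[0,0,0],[0,0,0],[0,0,0],[0,0,0],[0,0,0],[0,0,0],[0,0,0],[0,0,0]])

```text
t: 9.8
tool_pos: [0.5419, 0.0356, 0.014]
orientation: [-3.121, -0.35, 0.001]
force: [-1.3, 4.1, -5.2]
opening: 0.0499
gripper_force: 35.0
```

Emit:
play_rows(slide=[[0.004,0,0],[0.004,0,0],[0.004,0,0],[0,0,0],[0,0,0],[0,0,0],[0,0,0],[0,0,0]], twist=[[0,0,0],[0,0,0],[0,0,0],[0,0,0],[0,0,0],[0,0,0],[0,0,0],[0,0,0]])

```text
t: 10.6
tool_pos: [0.5448, 0.0359, 0.014]
orientation: [-3.122, -0.35, 0.001]
force: [0.2, 0.7, -3.7]
opening: 0.0501
gripper_force: 35.0
```

```bash
python3 -c "
from h import *
plan(.477,.0212,.017,12.8)"
```

```text
t 10.6 pos [0.5448 0.0359 0.014 ] yaw 12.78 toolz [-8.e-04  2.e-04 -1.e+00] F [ 0.15  0.65 -3.73] T [0.02 0.06 0.06] open 0.0501 grip 35.0
twist [-0.0003  0.0007 -0.0003] slide after twist [-0.2775 -0.0026 -0.0121] slide before [-0.2775 -0.0026 -0.0119]
```

The gate has snapped shut behind the leg and the force is back to zero. Now press home gently.

Emit:
play_rows(slide=[[0.004,0,0],[0.004,0,0],[0,0,0],[0,0,0],[0,0,0],[0,0,0],[0,0,0],[0,0,0]], twist=[[0,0,0],[0,0,0],[0,0,0],[0,0,0],[0,0,0],[0,0,0],[0,0,0],[0,0,0]])

```text
t: 11.4
tool_pos: [0.5466, 0.0366, 0.0139]
orientation: [-3.122, -0.35, 0.002]
force: [0.8, -1.1, -4.6]
opening: 0.0497
gripper_force: 35.0
```

Emit:
play_rows(slide=[[0.004,0,0],[0.002,0,0],[0,0,0],[0,0,0],[0,0,0],[0,0,0],[0,0,0],[0,0,0]], twist=[[0,0,0],[0,0,0],[0,0,0],[0,0,0],[0,0,0],[0,0,0],[0,0,0],[0,0,0]])

```text
t: 12.2
tool_pos: [0.548, 0.037, 0.0139]
orientation: [-3.121, -0.35, 0.002]
force: [0.6, -0.0, -4.1]
opening: 0.0496
gripper_force: 35.0
```

Emit:
play_rows(slide=[[0.004,0,0],[0.002,0,0],[0,0,0],[0,0,0],[0,0,0],[0,0,0],[0,0,0],[0,0,0]], twist=[[0,0,0],[0,0,0],[0,0,0],[0,0,0],[0,0,0],[0,0,0],[0,0,0],[0,0,0]])

```text
t: 13.0
tool_pos: [0.5494, 0.0373, 0.0138]
orientation: [-3.122, -0.35, 0.002]
force: [-1.2, 0.4, -4.2]
opening: 0.0497
gripper_force: 35.0
```

Emit:
play_rows(slide=[[0.004,0,0],[0.002,0,0],[0,0,0],[0,0,0],[0,0,0],[0,0,0],[0,0,0],[0,0,0]], twist=[[0,0,0],[0,0,0],[0,0,0],[0,0,0],[0,0,0],[0,0,0],[0,0,0],[0,0,0]])

```text
t: 13.8
tool_pos: [0.5505, 0.0376, 0.0137]
orientation: [-3.122, -0.35, 0.003]
force: [-5.8, -0.8, -2.4]
opening: 0.0501
gripper_force: 35.0
```

Emit:
play_rows(slide=[[0.002,0,0],[0,0,0],[0,0,0],[0,0,0],[0,0,0],[0,0,0],[0,0,0],[0,0,0]], twist=[[0,0,0],[0,0,0],[0,0,0],[0,0,0],[0,0,0],[0,0,0],[0,0,0],[0,0,0]])

```text
t: 14.6
tool_pos: [0.5508, 0.0376, 0.0137]
orientation: [-3.122, -0.35, 0.004]
force: [-5.1, -1.5, -0.8]
opening: 0.0496
gripper_force: 35.0
```

```bash
python3 - <<'E'
from h import *
plan(.5485,.0365,.0112,12.8)
im,d=cams.read_camera('side'); save('s2.png',cv2.resize(im[130:220,240:360],(800,600),interpolation=cv2.INTER_CUBIC))
E
```

```text
t 14.6 pos [0.5508 0.0376 0.0137] yaw 12.8 toolz [-2.5e-03  2.0e-04 -1.0e+00] F [-5.05 -1.51 -0.75] T [-0.15  0.76 -0.03] open 0.0496 grip 35.0
twist [-0.0007  0.0023  0.    ] slide after twist [-0.01    0.0024  0.0099] slide before [-0.01    0.0024  0.0099]
```

View pics/s2.png

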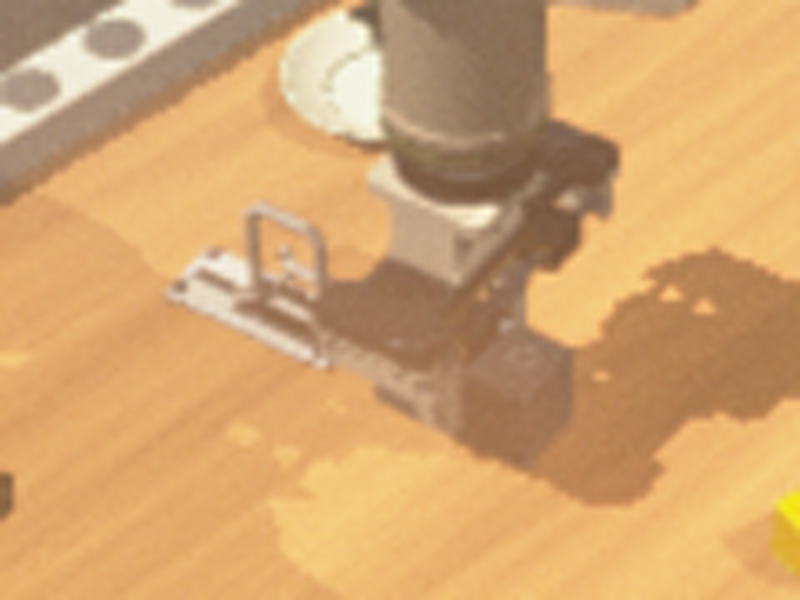

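The hook's tips are visible inside the staple, beyond the near leg at crop (320,260). It has held at 5–6 N for over a second. Ease off, set down, release.

Emit:
play_rows(slide=[[-0.004,0,0],[-0.004,0,0.002],[0,0,0.003],[0,0,0.003],[0,0,0.002],[0,0,0],[0,0,0],[0,0,0]], twist=[[0,0.001,0],[0,0.001,0],[0,0,0],[0,0,0],[0,0,0],[0,0,0],[0,0,0],[0,0,0]])

```text
t: 15.45
tool_pos: [0.5496, 0.0373, 0.0114]
orientation: [-3.121, -0.35, -0.002]
force: [-2.1, 0.0, -3.3]
opening: 0.0499
gripper_force: 35.0
```

```bash
python3 -c "
from h import *
plan(.5485,.0365,.0112,12.8)"
```

```text
t 15.45 pos [0.5496 0.0373 0.0114] yaw 12.81 toolz [ 1.e-03  8.e-04 -1.e+00] F [-2.07  0.03 -3.34] T [-0.12  0.32 -0.02] open 0.0499 grip 35.0
twist [-0.0006 -0.0011  0.0001] slide after twist [-0.005   0.0022  0.0006] slide before [-0.005   0.0022  0.0006]
```

Emit:
play_rows(slide=[[-0.005,0,0.001],[0,0,0.001],[0,0,0.001],[0,0,0],[0,0,0],[0,0,0],[0,0,0],[0,0,0]], twist=[[0,-0.001,0],[0,0,0],[0,0,0],[0,0,0],[0,0,0],[0,0,0],[0,0,0],[0,0,0]])

```text
t: 16.25
tool_pos: [0.5488, 0.037, 0.0113]
orientation: [-3.121, -0.35, -0.001]
force: [-2.3, 0.9, 6.6]
opening: 0.05
gripper_force: 35.0
```

Emit:
play_rows(slide=[[0,0,0],[0,0,0],[0,0,0],[0,0,0],[0,0,0],[0,0,0],[0,0,0],[0,0,0]], twist=[[0,0,0],[0,0,0],[0,0,0],[0,0,0],[0,0,0],[0,0,0],[0,0,0],[0,0,0]], fingers=-1)

```text
t: 17.05
tool_pos: [0.5483, 0.037, 0.0106]
orientation: [-3.121, -0.35, 0.0]
force: [1.3, -0.3, 0.6]
opening: 0.0929
gripper_force: 0.0
```

```bash
python3 -c "
from h import *
plan(.5485,.0365,.17,12.8)"
```

```text
t 17.05 pos [0.5483 0.037  0.0106] yaw 12.8 toolz [-1.e-04  6.e-04 -1.e+00] F [ 1.32 -0.34  0.58] T [-0.02  0.03  0.01] open 0.0929 grip 0.0
twist [-0.0006 -0.      0.0001] slide after twist [ 3.000e-04  2.100e-03 -6.375e-01] slide before [ 3.000e-04  1.800e-03 -6.375e-01]
```

Emit:
play_rows(slide=[[0,0,-0.04],[0,0,-0.1],[0,0,-0.15],[0,0,-0.15],[0,0,-0.15],[0,0,-0.1],[0,0,0],[0,0,0]], twist=[[0,0,0],[0,0,0],[0,0,0],[0,0,0],[0,0,0],[0,0,0],[0,0,0],[0,0,0]])

```text
t: 17.85
tool_pos: [0.5488, 0.0369, 0.1842]
orientation: [-3.122, -0.35, -0.003]
force: [-0.6, -0.5, -0.2]
opening: 0.093
gripper_force: 0.0
```

Emit:
play_rows(slide=[[-0.1,0.1,0],[-0.1,0.13,0],[-0.1,0.13,0],[-0.1,0.13,0],[-0.1,0.13,0],[0,0.1,0],[0,0,0],[0,0,0]], twist=[[0,0,0],[0,0,0],[0,0,0],[0,0,0],[0,0,0],[0,0,0],[0,0,0],[0,0,0]])

```text
t: 18.65
tool_pos: [0.4654, -0.166, 0.1815]
orientation: [-3.12, -0.348, 0.004]
force: [-0.7, -0.2, -0.3]
opening: 0.0931
gripper_force: 0.0
```

```bash
python3 - <<'E'
from h import *
im,d,P=cloud('top'); im2,_=cams.read_camera('side')
save('f.png',np.hstack([cv2.resize(im[130:230,270:350],(400,500),interpolation=cv2.INTER_CUBIC),cv2.resize(im2[145:225,250:314],(400,500),interpolation=cv2.INTER_CUBIC)]))
m=(abs(P[...,2]-.056)<.006)&(abs(P[...,0]-.549)<.08)&(abs(P[...,1]-.037)<.05)
q=P[m];r=cv2.minAreaRect((q[:,:2]*1000).astype(np.float32));print(r,np.median(q[:,2]))
a=np.radians(12.8);print('eye in box ~',(np.array([654.9,59.1])-r[0])@np.array([[np.cos(a),-np.sin(a)],[np.sin(a),np.cos(a)]]))
E
```

```text
((548.8323364257812, 37.41724395751953), (99.97050476074219, 50.01409912109375), 12.749312400817871) 0.05567333464048474
eye in box ~ [108.23559567  -2.35520596]
```

View pics/f.png

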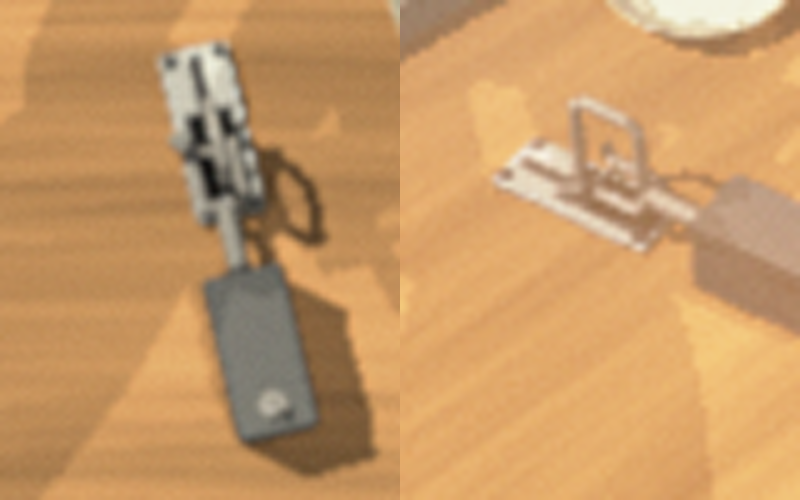

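The box stands flat on the bench with its top at 56 mm. The hook is around the near leg with the gate bar shut beyond it (left crop about (205,152)), and the mid-slot point lies 108 mm ahead and 2 mm off the middle line. Handing in.

```bash
python3 -c "
from h import *
print(robot.close_job())"
```

```text
the job is handed in; nothing more can be done
None
```

The grey switch box is clipped onto the staple's near leg, gate snapped shut behind it, pressed home at a measured 5–6 N, then set upright on the bench, released and handed in at about 19 s; the hand-in returned no verdict.

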